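# Lay out the bench beside the tube rack and the block heater

## Task

Lay out the lab bench on the three white pads: stand the blue-capped bottle on the pad between the green tube rack and the cream block heater, the red-capped bottle on the pad on the other side of the rack, and the orange box on the pad on the other side of the heater, then lay the petri dish on top of the orange box. Centre each thing well on its place, keep the bottles and the dish upright throughout, and do not disturb the green flask.

Things in the scene. Friction and masses are not known exactly. Their poses are not given: they have to be found in the camera images.
- blue_bottle: A 100 ml clear round glass bottle standing upright with a paper label band and a blue screw cap: body 54 mm across up to 58 mm high, then a shoulder narrowing to a 28 mm neck; the cap is 36 mm across and spans heights 76 to 100 mm (its top is the bottle's top), a good place to grip. About 0.18 kg. Origin: centre of the underside; z up along the bottle.
- red_bottle: A 100 ml clear round glass bottle standing upright with a paper label band and a red screw cap: body 54 mm across up to 58 mm high, then a shoulder narrowing to a 28 mm neck; the cap is 36 mm across and spans heights 76 to 100 mm (its top is the bottle's top), a good place to grip. About 0.18 kg. Origin: centre of the underside; z up along the bottle.
- box: Closed orange plastic sample box with a thin black line round it, 60 x 60 mm and 45 mm high, flat top, about 0.12 kg. Origin: centre of the underside; x and y along its sides, z up.
- dish: Closed petri dish, a flat white disc 56 mm across and 16 mm high with a pink top face, about 0.04 kg. Origin: centre of the underside; z up.
- rack: Green tube rack holding white-capped tubes, 80 x 80 mm, 66 mm high over the caps, fixed to the bench in one of the two gaps between the pads (left or right changes from start to start). Origin: centre of the underside; x and y along its sides.
- heater: Cream block heater with an aluminium block on top and a blue panel, 84 mm wide (y) and 110 mm deep (x), 58 mm high over the block, fixed to the bench in the other gap between the pads. It is cold. Origin: on the bench, midway across its width, 40 mm behind its front face and 70 mm before its rear; x points to its rear.
- pad_left: Round white pad with a thin grey ring, 72 mm across and 3 mm thick, fixed to the bench, the left end of three identical pads in a row (left is the robot's left, +y). Origin: centre of its underside, on the bench; its top is 3 mm above.
- pad_mid: Round white pad with a thin grey ring, 72 mm across and 3 mm thick, fixed to the bench, the middle of three identical pads in a row (left is the robot's left, +y). Origin: centre of its underside, on the bench; its top is 3 mm above. The rack stands between it and one end pad, the heater between it and the other, centres about 125 mm apart along the row.
- pad_right: Round white pad with a thin grey ring, 72 mm across and 3 mm thick, fixed to the bench, the right end of three identical pads in a row (left is the robot's left, +y). Origin: centre of its underside, on the bench; its top is 3 mm above.
- flask: Bystander: loose green glass conical flask with a dark stopper, 68 mm across the foot, 100 mm high, standing beyond the row of pads. Origin: centre of the underside; z up.
Things that resemble listed ones, but are neither listed nor needed, are in the scene too. What is meant by the box is not brown, and is the larger of those in its own colour.

How it is judged:
By the outcome, as a careful person would: the job done as asked, in the order asked, and still so for the second after the job is handed in, with the robot touching nothing.
It also fails if it takes over 120 s, if anything falls off the work surface, if the arm or the gripper's body presses on something with over 40 N, if the wrist force passes 120 N, or if a joint passes its speed limit or range.

## Robot

A 6-joint arm with a two-finger parallel gripper is mounted at the origin on the work surface. World frame = base frame: x ahead of the robot, y to its left, z up, the work surface at z = 0. Lengths are in mm, angles in rad, forces in N, time in s.
With the tool pointing down it reaches from about 350 to 850 mm from the base axis. Payload 8.1 kg.
Tool frame: the origin (TCP) lies midway between the tips of the shut fingers; the grasp point (between the pads) lies env.grip_point_offset behind it (env.grip_point_offset is the distance from the TCP to the grasp point, in mm); z points along the fingers, y is the line along which they close (so a half turn about z gives the same grasp; the last joint's range is limited). The gripper opens to 93 mm and grips with 3 to 60 N. Pads are 15 mm wide; open, the fingers measure 128 mm over their backs; the gripper's body (75 mm by 188 mm) begins 65 mm behind the grasp point.
Start: joints at [-1.225, 0.13, 1.488, -0, 1.523, -0.085], TCP at [250.578, -545.175, 218.635] pointing down, gripper open.
Joint ranges: [-2.96, 2.96], [-0.89, 2.26], [0.02, 2.5], [-1.34, 4.48], [0, 2.73], [-2.66, 2.66]. Speed limits (rad/s): [2.39, 2.39, 2.79, 3.14, 3.14, 3.14].

## Interface

Orientations are given as a unit quaternion [x, y, z, w].
In Python, from workcell import env gives the robot as it stands.
- The arm moves only by the tool move_arm, never from a script. Its argument "steps" is a list of rows, each a list of 7 numbers: the closure, from 0 (fully open) to 1 (shut), then the shift along the world's x, y, z in cm, then the turn, a rotation vector about the world's x, y, z in degrees. A call has 1 to 20 rows; each row is the pose to reach, as a shift and turn from the pose commanded when the call began; what a row does not reach only later rows make up. A row lasts 1/8 s, in which the tool goes at most 62.5 mm and 10.7 degrees, less where a joint would pass 70% of its speed; a pose out of reach is approached as far as the arm can. A call with a gripper value outside its range is refused whole. The fingers move at their own pace and stop on an object; "grip_force" is the grip in N (left out, the last holds). Time passes only in rows, so rows that repeat a pose let the fingers close. It gives the time, the measured TCP pose, the force, the opening and the grip force at its end, in the units of the state.
- env.get_state(): the state, without advancing time (a new reading comes with each control period).
- env.grab_frame(name): name is "scene" or "top" or "wrist"; returns a dict with "color" (480x640x3 uint8, red, green, blue), "fx", "fy", "cx", "cy" (pixels), "dist" ([k1, k2, p1, p2, k3] as OpenCV has them; the pictures are not rectified), "camera_from_world" (4x4, takes a point from world to camera coordinates); the wrist camera has in their place "tool_from_camera" (4x4, takes a point from camera to tool coordinates, whose origin is the TCP and whose axes are the flange's). Camera axes: x right, y down, z forward; pixel columns grow to the right and rows downward; lengths in mm; the calibration is good to about 2 mm. A picture is of the moment at which its call begins: read the wrist's pose just before it. There is no depth.
- env.finish_job(): hands the job in; it is judged then, once.
The state is a dict: "clock": time; "qpos": joint angles; "qvel": joint speeds; "effort": joint torques, N m; "ee_pos": TCP position; "tcp_rot": TCP orientation; "contact_force": force on the tool from outside, world axes, zero at the start; "torque": the same for the moment, N m; "finger_gap": opening from 0.0 (shut) to 1.0 (fully open); "grip_force": force on a finger pad.
Only numpy, scipy, OpenCV 4.12 (cv2) and the standard library are available. Lean on these libraries where they do the work, as an engineer would, in place of code of your own. Each camera call takes 0.05 s, during which the arm holds its last target. There are 200 camera calls.

## Working session

There is one attempt and no reset: what is moved stays moved. The work goes in short steps, Python scripts to look and compute and a tool call to move; the robot and the scene stay as the last step left them, time stands still between calls to the robot, and variables do not carry over. Pictures are saved under pics/ and viewed, at most 14 in all, crops included, and the job is handed in when it is done.

Besides the shell and the picture viewer there is one more tool, called after "Call:" by a JSON object that holds its "api" and its "payload", one argument or row to a line. move_arm: Moves the arm, as the interface text tells. Its arguments: {"type":"object","properties":{"steps":{"type":"array","items":{"type":"array","items":{"type":"number"}}},"grip_force":{"type":"number"}},"required":["steps"]}

```bash
mkdir -p pics; cat > h.py <<'E'
import numpy as np, cv2
from workcell import env
from scipy.spatial.transform import Rotation as R
def grab(n):
    s=env.get_state(); f=env.grab_frame(n)
    K=np.array([[f["fx"],0,f["cx"]],[0,f["fy"],f["cy"]],[0,0,1.]]); d=np.array(f["dist"],float)
    if n=="wrist":
        T=np.eye(4); T[:3,:3]=R.from_quat(s["tcp_rot"]).as_matrix(); T[:3,3]=s["ee_pos"]
        W=T@np.array(f["tool_from_camera"])
    else: W=np.linalg.inv(np.array(f["camera_from_world"]))
    return f["color"],K,d,W
def cast(px,z,K,d,W):
    u=cv2.undistortPoints(np.array(px,float).reshape(-1,1,2),K,d).reshape(-1,2)
    r=np.c_[u,np.ones(len(u))]@W[:3,:3].T; o=W[:3,3]
    return (o+r*((z-o[2])/r[:,2])[:,None])
def save(n,c): cv2.imwrite("pics/"+n,cv2.cvtColor(c,cv2.COLOR_RGB2BGR))
E
python3 - <<'E'
from h import *
print(env.grip_point_offset, env.get_state()["tcp_rot"])
for n in ["top","scene"]:
    c,K,d,W=grab(n); save(n+"1.png",c); print(n,W.round(2),K.round(1).tolist())
E
```

```text
18.8 [ 9.76892798e-01  2.13727942e-01 -1.14688674e-04 -9.03085476e-04]
top [[-1.00000e-02 -1.00000e+00  7.00000e-02  4.95200e+02]
 [-1.00000e+00  1.00000e-02 -0.00000e+00  1.14000e+00]
 [ 0.00000e+00 -7.00000e-02 -1.00000e+00  1.00141e+03]
 [ 0.00000e+00  0.00000e+00  0.00000e+00  1.00000e+00]] [[570.8, 0.0, 322.1], [0.0, 570.8, 236.0], [0.0, 0.0, 1.0]]
scene [[ 7.60000e-01  5.10000e-01 -4.00000e-01  1.00602e+03]
 [ 6.50000e-01 -5.90000e-01  4.80000e-01 -5.27540e+02]
 [ 0.00000e+00 -6.30000e-01 -7.80000e-01  8.94650e+02]
 [ 0.00000e+00  0.00000e+00  0.00000e+00  1.00000e+00]] [[536.8, 0.0, 324.5], [0.0, 536.8, 233.6], [0.0, 0.0, 1.0]]
```

View pics/top1.png

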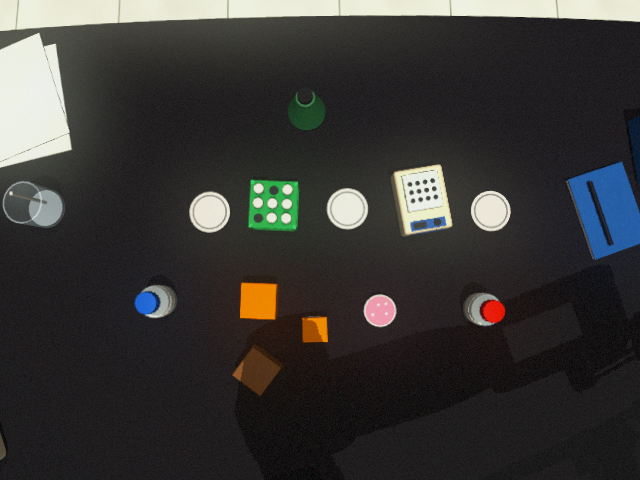

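View pics/scene1.png

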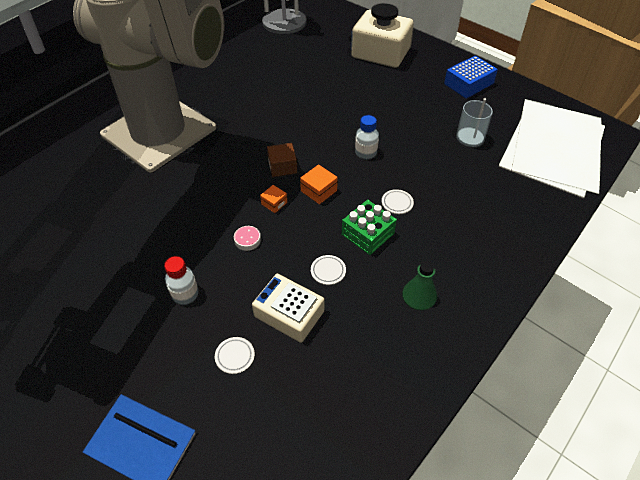

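The top view shows the rack left of the middle pad (347,208) and the heater right of it. So blue (148,302) goes to the middle pad, red (492,310) to the left pad (210,212), and the large orange box (258,300) to the right pad (491,211). The dish is at (380,310). The small orange box (315,329) and the brown box (257,370) are decoys.

```bash
cat > m.py <<'E'
from h import *
def hsv(c): return cv2.cvtColor(c,cv2.COLOR_RGB2HSV)
def blobs(m,amin=100):
    cs,_=cv2.findContours(m.astype(np.uint8),cv2.RETR_EXTERNAL,cv2.CHAIN_APPROX_NONE)
    return [c for c in cs if cv2.contourArea(c)>amin]
def near(bs,p): return min(bs,key=lambda b:np.hypot(*(np.array(cv2.minEnclosingCircle(b)[0])-p)))
def masks(c):
    h,s,v=cv2.split(hsv(c))
    return dict(blue=(h>105)&(h<125)&(s>180)&(v>90),red=((h<5)|(h>175))&(s>180)&(v>90),orange=(h>8)&(h<20)&(s>180)&(v>110),
      pink=(h>150)&(h<178)&(s>40)&(s<170)&(v>120),white=(s<60)&(v>130),green=(h>60)&(h<80)&(s>150)&(v>60),dish=(v>130))
T={ 'top':dict(blue=(148,302,100),red=(492,310,100),orange=(258,300,45),pink=(380,310,16)),
 'scene':dict(blue=(369,121,100),red=(175,265,100),orange=(319,178,45),pink=(247,235,16))}
P={'top':[(210,212),(347,208),(491,211)],'scene':[(397,201),(328,269),(235,355)]}
E
python3 - <<'E'
from m import *
for n in T:
    c,K,d,W=grab(n); M=masks(c)
    for k,(u,v,z) in T[n].items():
        b=near(blobs(M[k],60),(u,v)); p=cast(b[:,0],z,K,d,W)[:,:2].astype(np.float32)
        (x,y),r=cv2.minEnclosingCircle(p); print(n,k,round(x),round(y),"d",round(2*r), np.round(cv2.minAreaRect(p),0) if 0 else [np.round(q,1) for q in cv2.minAreaRect(p)])
    for q in P[n]:
        b=near(blobs(M['white']),q); p=cast(b[:,0],3,K,d,W)[:,:2].astype(np.float32); (x,y),(a,e),t=cv2.fitEllipse(p); print(n,'pad',round(x,1),round(y,1),round(a),round(e))
    if n=='top':
        for nm,q,z in [('green',(273,205),50),('green',(306,110),10),('white',(422,195),58)]:
            b=near(blobs(M[nm]),q); p=cast(b[:,0],z,K,d,W)[:,:2].astype(np.float32); print(nm,[np.round(q,1) for q in cv2.minAreaRect(p)])
E
```

```text
top blue 453 281 d 38 [array([452.9, 281.5]), array([34.5, 36.8]), np.float64(14.1)]
top red 432 -272 d 38 [array([ 431.6, -272.3]), array([37.6, 35. ]), np.float64(88.5)]
top orange 452 108 d 82 [array([452. , 107.7]), array([59.9, 60.6]), np.float64(87.2)]
top pink 431 -99 d 50 [array([431.7, -99.2]), array([48.3, 48.1]), np.float64(89.0)]
top pad 607.8 197.5 71 71
top pad 610.1 -45.9 71 71
top pad 602.9 -301.6 71 71
green [array([612.2,  79.7]), array([82. , 83.9]), np.float64(87.0)]
green [array([617.1,  83. ]), array([85.5, 87.5]), np.float64(87.0)]
white [array([ 616.6, -171.7]), array([105.1,  77.8]), np.float64(8.7)]
scene blue 453 281 d 39 [array([453.3, 283.4]), array([34.7, 33.2]), np.float64(37.8)]
scene red 433 -273 d 40 [array([ 431.4, -272.8]), array([36.7, 36. ]), np.float64(40.8)]
scene orange 452 108 d 84 [array([455.1, 104.2]), array([67.4, 67. ]), np.float64(86.9)]
scene pink 430 -97 d 51 [array([429. , -97.1]), array([49.1, 48.4]), np.float64(40.5)]
scene pad 607.8 194.1 68 83
scene pad 609.0 -45.7 70 71
scene pad 602.1 -301.4 71 72
```

Call:
{"api": "move_arm", "payload": {
  "steps": [
    [0,18,12,0,0,0,32.6],
    [0,20,20,0,0,0,32.6],
    [0,20,20,0,0,0,32.6],
    [0,20,20,0,0,0,65.3],
    [0,20,20,0,0,0,65.3],
    [0,20.2,82.6,0,0,0,65.3],
    [0,20.2,82.6,0,0,0,65.3],
    [0,20.2,82.6,0,0,0,65.3],
    [0,20.2,82.6,0,0,0,65.3],
    [0,20.2,82.6,0,0,0,65.3],
    [0,20.2,82.6,0,0,0,65.3],
    [0,20.2,82.6,0,0,0,65.3],
    [0,20.2,82.6,0,0,0,65.3],
    [0,20.2,82.6,0,0,0,65.3],
    [0,20.2,82.6,0,0,0,65.3],
    [0,20.2,82.6,0,0,0,65.3],
    [0,20.2,82.6,0,0,0,65.3],
    [0,20.2,82.6,0,0,0,65.3]
  ],
  "grip_force": 20
}}

```text
clock: 2.45
ee_pos: [452.8, 279.5, 218.6]
tcp_rot: [0.708, 0.706, -0.0, 0.0]
contact_force: [-0.2, -0.2, -0.1]
finger_gap: 0.997
grip_force: 0.0
```

```bash
python3 - <<'E'
from m import *
c,K,d,W=grab("wrist"); save("w1.png",c); print(env.get_state()["ee_pos"],W.round(2)[:3])
for b in blobs(masks(c)['blue']):
    p=cast(b[:,0],100,K,d,W)[:,:2].astype(np.float32); print(cv2.minEnclosingCircle(b),cv2.minEnclosingCircle(p))
E
```

```text
[452.9305915  279.46723429 218.76028879] [[ 1.0000e+00 -0.0000e+00 -0.0000e+00  4.5327e+02]
 [-0.0000e+00 -9.7000e-01 -2.6000e-01  3.5216e+02]
 [-0.0000e+00  2.6000e-01 -9.7000e-01  3.8640e+02]]
```

View pics/w1.png

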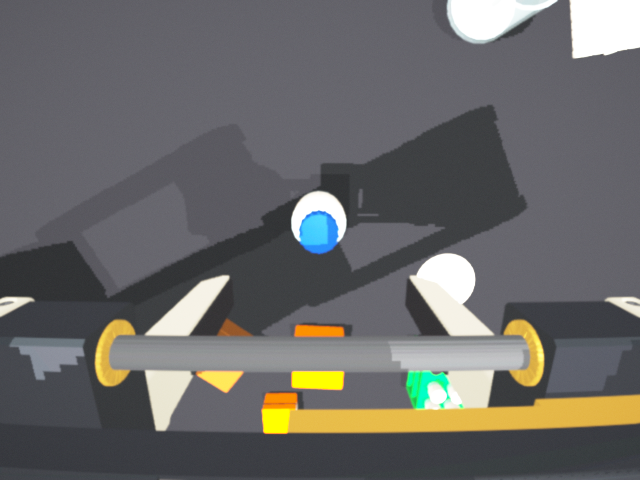

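The wrist view shows the blue cap at about (319,232), centred between the fingers in image x, with nothing near the fingers.

```bash
python3 - <<'E'
from m import *
c,K,d,W=grab("wrist"); h,s,v=cv2.split(hsv(c)); print(env.get_state()["ee_pos"])
for b in blobs((h>95)&(h<125)&(s>140)):
    p=cast(b[:,0],100,K,d,W)[:,:2].astype(np.float32); print(cv2.minEnclosingCircle(b),cv2.minEnclosingCircle(p))
E
```

```text
[452.97721129 279.53486844 218.82810375]
((318.20001220703125, 232.39999389648438), 21.58249282836914) ((452.47442626953125, 283.54193115234375), 19.25774383544922)
```

Call:
{"api": "move_arm", "payload": {
  "steps": [
    [0,0,0.1,-5,0,0,0],
    [0,0,0.15,-10,0,0,0],
    [0,0,0.15,-13,0,0,0],
    [0,0,0.15,-14.6,0,0,0],
    [0,0,0.15,-14.6,0,0,0],
    [0,0,0.15,-14.6,0,0,0],
    [0.7,0,0.15,-14.6,0,0,0],
    [0.7,0,0.15,-14.6,0,0,0],
    [0.7,0,0.15,-14.6,0,0,0],
    [0.7,0,0.15,-14.6,0,0,0],
    [0.7,0,0.15,-14.6,0,0,0],
    [0.7,0,0.15,-14.6,0,0,0],
    [0.7,0,0.15,-14.6,0,0,0],
    [0.7,0,0.15,-14.6,0,0,0]
  ],
  "grip_force": 20
}}

```text
clock: 4.3
ee_pos: [452.5, 282.3, 72.6]
tcp_rot: [0.707, 0.707, -0.0, -0.0]
contact_force: [-0.6, -1.0, -0.3]
finger_gap: 0.385
grip_force: 20.0
```

Call:
{"api": "move_arm", "payload": {
  "steps": [
    [0.7,0,0,3,0,0,0],
    [0.7,0,0,7,0,0,0],
    [0.7,0,0,11,0,0,0],
    [0.7,0,0,13,0,0,0],
    [0.7,1,-2,13,0,0,0],
    [0.7,3,-6,13,0,0,0],
    [0.7,5,-10.5,13,0,0,0],
    [0.7,7.2,-15,13,0,0,0],
    [0.7,9.4,-19.5,13,0,0,0],
    [0.7,11.5,-24,13,0,0,0],
    [0.7,13.4,-28,13,0,0,0],
    [0.7,14.8,-31,13,0,0,0],
    [0.7,15.6,-32.4,13,0,0,0],
    [0.7,15.7,-32.7,13,0,0,0],
    [0.7,15.7,-32.7,13,0,0,0]
  ]
}}

```text
clock: 6.18
ee_pos: [609.2, -43.7, 202.3]
tcp_rot: [0.707, 0.707, -0.0, -0.0]
contact_force: [0.4, 0.1, -1.8]
finger_gap: 0.383
grip_force: 20.0
```

```bash
python3 - <<'E'
from m import *
print(env.get_state()["ee_pos"],env.get_state()["contact_force"])
c,K,d,W=grab("wrist"); save("w2.png",c)
E
```

```text
[609.19430043 -43.70769281 202.25032042] [ 0.38965346  0.08692083 -1.84651672]
```

View pics/w2.png

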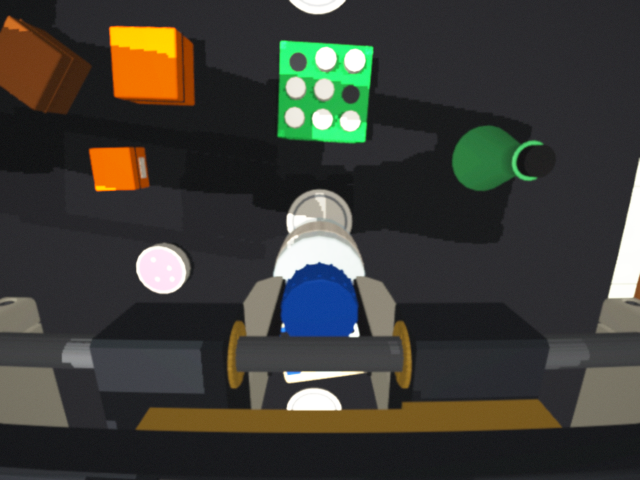

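The wrist view shows the bottle held square, with the middle pad (319,215) partly visible below it. I'll descend to just above the pad.

Call:
{"api": "move_arm", "payload": {
  "steps": [
    [0.7,0,0,-4,0,0,0],
    [0.7,0,0,-8,0,0,0],
    [0.7,0,0,-11,0,0,0],
    [0.7,0,0,-12,0,0,0],
    [0.7,0,0,-12,0,0,0],
    [0.7,0,0,-12,0,0,0]
  ]
}}

```text
clock: 6.98
ee_pos: [610.9, -44.6, 84.7]
tcp_rot: [0.707, 0.707, 0.001, 0.001]
contact_force: [-0.2, -0.4, -1.9]
finger_gap: 0.383
grip_force: 20.0
```

```bash
python3 - <<'E'
from m import *
s=env.get_state();print(s["ee_pos"])
for n,g in [("top",None),("scene",None)]:
    c,K,d,W=grab(n); M=masks(c)
    for b in blobs(M['blue'],60):
        p=cast(b[:,0],108,K,d,W)[:,:2].astype(np.float32); print(n,cv2.minEnclosingCircle(b),cv2.minEnclosingCircle(p))
    save(n+"2.png",c)
E
```

```text
[610.88371518 -44.5781355   84.68280448]
top ((607.2672119140625, 210.30357360839844), 50.21786880493164) ((590.68017578125, -468.4527893066406), 84.03218841552734)
scene ((138.5, 441.0), 56.579689025878906) ((643.609375, -519.8421630859375), 82.83673858642578)
scene ((472.0, 69.0), 25.000099182128906) ((536.4608764648438, 613.8129272460938), 65.96190643310547)
```

Call:
{"api": "move_arm", "payload": {
  "steps": [
    [0.7,-0.1,-0.05,-0.5,0,0,0],
    [0.7,-0.1,-0.05,-0.8,0,0,0],
    [0.7,-0.1,-0.05,-0.9,0,0,0],
    [0.7,-0.1,-0.05,-0.9,0,0,0],
    [0.7,-0.1,-0.05,-0.9,0,0,0]
  ]
}}

```text
clock: 7.7
ee_pos: [608.8, -45.4, 75.4]
tcp_rot: [0.707, 0.707, 0.0, 0.0]
contact_force: [-6.6, 0.3, 10.4]
finger_gap: 0.378
grip_force: 20.0
```

Call:
{"api": "move_arm", "payload": {
  "steps": [
    [0.5,0,0,0,0,0,0],
    [0.2,0,0,0,0,0,0],
    [0,0,0,0,0,0,0],
    [0,0,0,0,0,0,0],
    [0,0,0,3,0,0,0],
    [0,0,0,8,0,0,0],
    [0,0,0,13,0,0,0],
    [0,-17.7,-22.7,13,0,0,0],
    [0,-17.7,-22.7,13,0,0,0],
    [0,-17.7,-22.7,13,0,0,0],
    [0,-17.7,-22.7,13,0,0,0],
    [0,-17.7,-22.7,13,0,0,0],
    [0,-17.7,-22.7,13,0,0,0],
    [0,-17.7,-22.7,13,0,0,0],
    [0,-17.7,-22.7,13,0,0,0]
  ]
}}

```text
clock: 9.57
ee_pos: [432.3, -271.3, 203.6]
tcp_rot: [0.707, 0.708, 0.0, -0.0]
contact_force: [0.7, 0.3, -1.1]
finger_gap: 1.001
grip_force: 0.0
```

```bash
python3 - <<'E'
from m import *
s=env.get_state();print(s["ee_pos"])
for n in ["top","scene","wrist"]:
    c,K,d,W=grab(n); h,s,v=cv2.split(hsv(c))
    for nm,m,z in [("blue",(h>95)&(h<125)&(s>140)&(v>90),103),("red",((h<5)|(h>175))&(s>180)&(v>90),100)]:
      for b in blobs(m,60):
        p=cast(b[:,0],z,K,d,W)[:,:2].astype(np.float32); print(n,nm,np.round(cv2.minEnclosingCircle(b)[0]),cv2.minEnclosingCircle(p))
    save(n+"3.png",c)
E
```

```text
[ 432.28631364 -271.25752313  203.57203326]
top blue [349. 202.] ((608.3135375976562, -44.51838684082031), 18.03883934020996)
top blue [608. 210.] ((591.884033203125, -471.64593505859375), 85.31828308105469)
top red [493. 311.] ((431.97479248046875, -271.60260009765625), 17.880878448486328)
scene blue [138. 441.] ((640.8951416015625, -519.4967041015625), 83.3736572265625)
scene blue [328. 239.] ((609.4403686523438, -46.054500579833984), 19.28517723083496)
scene blue [472.  69.] ((533.090087890625, 621.4864501953125), 66.37865447998047)
scene red [175. 263.] ((431.5963134765625, -269.6535949707031), 16.43397331237793)
wrist blue [446. 406.] ((556.7265625, -437.6964111328125), 16.41532325744629)
wrist blue [417. 391.] ((527.0220947265625, -418.54779052734375), 35.15702819824219)
wrist blue [456. 134.] ((538.5473022460938, -184.25387573242188), 23.00387954711914)
wrist blue [476. 131.] ((553.4130859375, -182.18136596679688), 24.68490219116211)
wrist red [317. 242.] ((430.79437255859375, -271.64495849609375), 19.548187255859375)
```

View pics/top3.png

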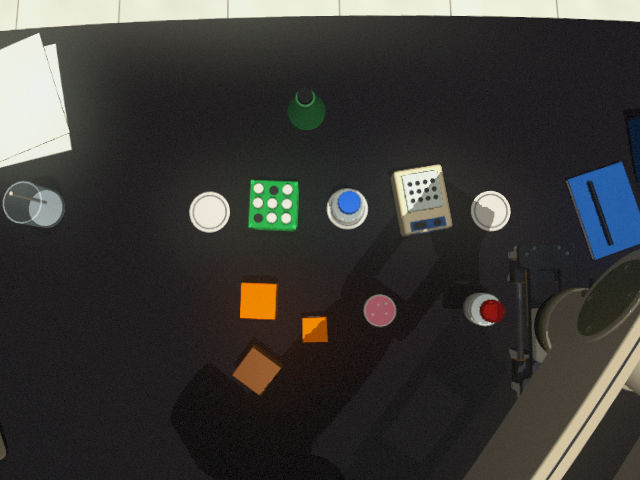

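Blue stands upright and centred on the middle pad (348,207), within about 1 mm. Next is the red bottle.

Call:
{"api": "move_arm", "payload": {
  "steps": [
    [0,0,-0.05,-5,0,0,0],
    [0,0,-0.05,-10,0,0,0],
    [0,0,-0.05,-12.5,0,0,0],
    [0,0,-0.05,-13.1,0,0,0],
    [0,0,-0.05,-13.1,0,0,0],
    [0.7,0,-0.05,-13.1,0,0,0],
    [0.7,0,-0.05,-13.1,0,0,0],
    [0.7,0,-0.05,-13.1,0,0,0],
    [0.7,0,-0.05,-13.1,0,0,0],
    [0.7,0,-0.05,-13.1,0,0,0],
    [0.7,0,-0.05,-13.1,0,0,0],
    [0.7,0,-0.05,-13.1,0,0,0],
    [0.7,0,-0.05,-13.1,0,0,0],
    [0.7,0,-0.05,-10,0,0,0],
    [0.7,0,-0.05,-6,0,0,0],
    [0.7,0,-0.05,-2,0,0,0],
    [0.7,0,-0.05,0,0,0,0],
    [0.7,0,-0.05,0,0,0,0]
  ],
  "grip_force": 20
}}

```text
clock: 11.98
ee_pos: [432.3, -273.2, 204.6]
tcp_rot: [0.707, 0.707, 0.0, 0.001]
contact_force: [0.1, 0.2, -2.9]
finger_gap: 0.383
grip_force: 20.0
```

Call:
{"api": "move_arm", "payload": {
  "steps": [
    [0.7,0.5,1.5,0,0,0,0],
    [0.7,2,5,0,0,0,0],
    [0.7,3.5,9.5,0,0,0,0],
    [0.7,5.2,14,0,0,0,0],
    [0.7,7,19,0,0,0,0],
    [0.7,8.8,24,0,0,0,0],
    [0.7,10.8,29,0,0,0,0],
    [0.7,12.7,34,0,0,0,0],
    [0.7,14.5,39,0,0,0,0],
    [0.7,16.1,43,0,0,0,0],
    [0.7,17.2,45.8,0,0,0,0],
    [0.7,17.6,46.9,0,0,0,0],
    [0.7,17.6,47,0,0,0,0],
    [0.7,17.6,47,-4,0,0,0],
    [0.7,17.6,47,-8,0,0,0],
    [0.7,17.6,47,-11,0,0,0],
    [0.7,17.6,47,-12,0,0,0],
    [0.7,17.6,47,-12,0,0,0],
    [0.7,17.6,47,-12,0,0,0]
  ]
}}

```text
clock: 14.35
ee_pos: [608.8, 197.3, 85.7]
tcp_rot: [0.707, 0.707, 0.001, 0.001]
contact_force: [0.1, 0.1, -1.4]
finger_gap: 0.383
grip_force: 20.0
```

Call:
{"api": "move_arm", "payload": {
  "steps": [
    [0.7,-0.05,0,-0.6,0,0,0],
    [0.7,-0.05,0,-0.9,0,0,0],
    [0.7,-0.05,0,-1.0,0,0,0],
    [0.7,-0.05,0,-1.0,0,0,0]
  ]
}}

```text
clock: 14.85
ee_pos: [607.3, 197.6, 75.4]
tcp_rot: [0.707, 0.707, 0.0, 0.0]
contact_force: [-5.4, -0.1, 9.1]
finger_gap: 0.384
grip_force: 20.0
```

Call:
{"api": "move_arm", "payload": {
  "steps": [
    [0.5,0,0,0,0,0,0],
    [0.2,0,0,0,0,0,0],
    [0,0,0,0,0,0,0],
    [0,0,0,0,0,0,0],
    [0,0,0,3,0,0,0],
    [0,0,0,8,0,0,0],
    [0,0,0,13,0,0,0],
    [0,-15.6,-9,13,0,0,-2.8],
    [0,-15.6,-9,13,0,0,-2.8],
    [0,-15.6,-9,13,0,0,-2.8],
    [0,-15.6,-9,13,0,0,-2.8],
    [0,-15.6,-9,13,0,0,-2.8],
    [0,-15.6,-9,13,0,0,-2.8]
  ]
}}

```text
clock: 16.48
ee_pos: [452.3, 107.8, 204.1]
tcp_rot: [0.724, 0.69, 0.0, 0.0]
contact_force: [1.1, 0.1, 0.0]
finger_gap: 1.005
grip_force: 0.0
```

```bash
python3 - <<'E'
from m import *
s=env.get_state();print(s["ee_pos"])
for n in ["top","scene","wrist"]:
    c,K,d,W=grab(n); h,s,v=cv2.split(hsv(c))
    for nm,m,z in [("or",(h>8)&(h<20)&(s>180)&(v>110),45),("red",((h<5)|(h>175))&(s>180)&(v>90),103)]:
      for b in blobs(m,60):
        p=cast(b[:,0],z,K,d,W)[:,:2].astype(np.float32); print(n,nm,np.round(cv2.minEnclosingCircle(b)[0]),cv2.minEnclosingCircle(p),[np.round(q,1) for q in cv2.minAreaRect(p)])
    save(n+"4.png",c)
E
```

```text
[452.27233937 107.75714908 204.13125037]
top or [314. 330.] ((402.96258544921875, 13.68114948272705), 28.290298461914062) [array([402.9,  13.6]), array([41.7, 41.6]), np.float64(89.2)]
top or [270. 300.] ((452.216552734375, 88.17698669433594), 30.151714324951172) [array([452.2,  86.5]), array([18.4, 58.4]), np.float64(89.4)]
top red [198. 206.] ((607.0153198242188, 196.25299072265625), 18.178316116333008) [array([607.5, 195.8]), array([34.5, 33.8]), np.float64(44.8)]
scene or [273. 194.] ((411.2967529296875, 4.585984230041504), 28.239397048950195) [array([410.6,   3.6]), array([42.6, 46. ]), np.float64(1.4)]
scene or [313. 182.] ((454.3013610839844, 79.3917007446289), 33.32062530517578) [array([453.7,  81. ]), array([61.9, 30.9]), np.float64(7.8)]
scene or [315. 172.] ((435.755126953125, 114.30786895751953), 24.901716232299805) [array([439.6, 113.8]), array([46.8, 31.9]), np.float64(86.9)]
scene red [402. 170.] ((611.0667724609375, 193.67559814453125), 21.51852035522461) [array([610.4, 192.9]), array([33.7, 42.1]), np.float64(35.6)]
wrist or [276. 288.] ((403.843505859375, 45.10798263549805), 22.165781021118164) [array([403.9,  45.9]), array([12.8, 42.9]), np.float64(89.0)]
wrist or [318. 224.] ((450.70159912109375, 109.79319763183594), 42.544803619384766) [array([451.8, 110.7]), array([64.1, 61.8]), np.float64(87.3)]
wrist or [205. 224.] ((337.65521240234375, 116.3721923828125), 44.955360412597656) [array([337.7, 115.8]), array([69.1, 60.7]), np.float64(53.2)]
wrist red [508. 120.] ((602.5447998046875, 197.43753051757812), 22.37204360961914) [array([602.9, 197.8]), array([36.7, 43.9]), np.float64(81.1)]
```

View pics/wrist4.png

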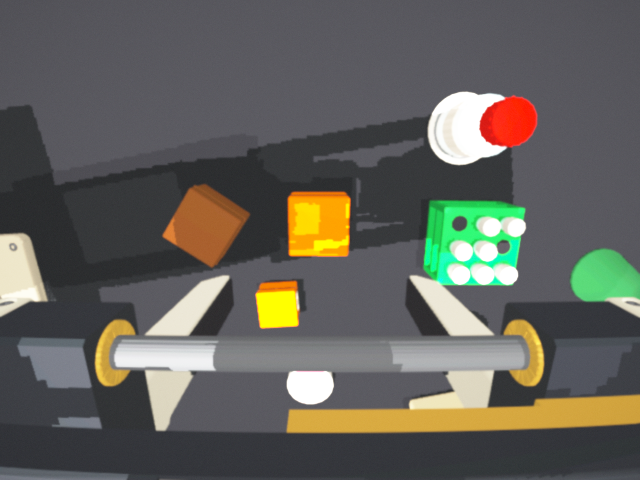

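View pics/top4.png

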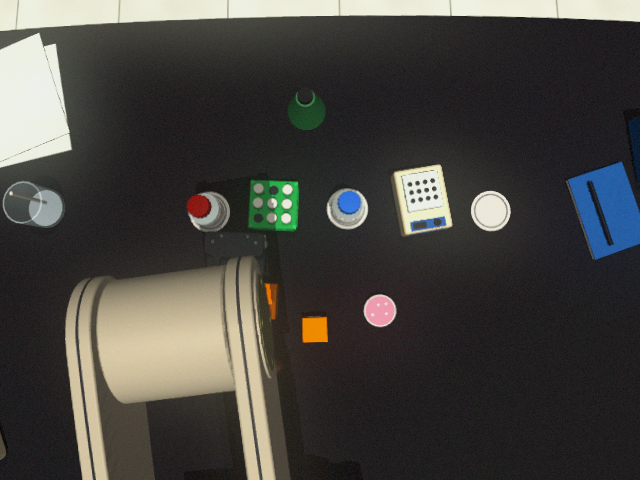

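The red bottle stands centred on the left pad (209,211). The gripper is over the big orange box (318,224 in the wrist view), with the small orange box and the brown box clear of the fingers.

Call:
{"api": "move_arm", "payload": {
  "steps": [
    [0.14,0,0.05,-5,0,0,0],
    [0.14,0,0.05,-10,0,0,0],
    [0.14,0,0.05,-14,0,0,0],
    [0.14,0,0.05,-17,0,0,0],
    [0.14,0,0.05,-19,0,0,0],
    [0.14,0,0.05,-19.4,0,0,0],
    [0.14,0,0.05,-19.4,0,0,0],
    [0.5,0,0.05,-19.4,0,0,0],
    [0.5,0,0.05,-19.4,0,0,0],
    [0.5,0,0.05,-19.4,0,0,0],
    [0.5,0,0.05,-19.4,0,0,0],
    [0.5,0,0.05,-19.4,0,0,0]
  ],
  "grip_force": 15
}}

```text
clock: 18.12
ee_pos: [451.8, 107.9, 10.4]
tcp_rot: [0.724, 0.69, 0.001, 0.0]
contact_force: [-0.5, 0.3, 6.3]
finger_gap: 0.648
grip_force: 15.0
```

Call:
{"api": "move_arm", "payload": {
  "steps": [
    [0.5,0,0,3,0,0,0],
    [0.5,0,0,8,0,0,0],
    [0.5,0,0,13,0,0,0],
    [0.5,0.5,-2,16,0,0,0],
    [0.5,2,-6,17,0,0,1],
    [0.5,3.8,-11,17,0,0,2.2],
    [0.5,5.8,-16,17,0,0,2.2],
    [0.5,7.8,-21,17,0,0,2.2],
    [0.5,9.8,-26,17,0,0,2.2],
    [0.5,11.7,-31,17,0,0,2.2],
    [0.5,13.3,-35.5,17,0,0,2.2],
    [0.5,14.5,-39,17,0,0,2.2],
    [0.5,15.1,-40.7,17,0,0,2.2],
    [0.5,15.1,-41,16,0,0,2.2],
    [0.5,15.1,-41,12,0,0,2.2],
    [0.5,15.1,-41,8,0,0,2.2],
    [0.5,15.1,-41,4,0,0,2.2],
    [0.5,15.1,-41,1.5,0,0,2.2],
    [0.5,15.1,-41,1.2,0,0,2.2],
    [0.5,15.1,-41,1.2,0,0,2.2]
  ]
}}

```text
clock: 20.62
ee_pos: [602.2, -301.7, 22.1]
tcp_rot: [0.711, 0.703, 0.0, 0.0]
contact_force: [0.5, 0.0, -1.7]
finger_gap: 0.642
grip_force: 15.0
```

Call:
{"api": "move_arm", "payload": {
  "steps": [
    [0.5,0.05,0,-0.5,0,0,0],
    [0.5,0.05,0,-0.8,0,0,0],
    [0.5,0.05,0,-0.9,0,0,0],
    [0.5,0.05,0,-0.9,0,0,0],
    [0.35,0.05,0,-0.9,0,0,0],
    [0.14,0.05,0,-0.9,0,0,0],
    [0.14,0.05,0,-0.9,0,0,0],
    [0.14,0.05,0,-0.9,0,0,0],
    [0.14,0.05,0,3,0,0,0],
    [0.14,0.05,0,8,0,0,0],
    [0,0.05,0,13,0,0,0],
    [0,0.05,0,17,0,0,0],
    [0,-17.1,20.4,17,0,0,0],
    [0,-17.1,20.4,17,0,0,0],
    [0,-17.1,20.4,17,0,0,0],
    [0,-17.1,20.4,17,0,0,0],
    [0,-17.1,20.4,17,0,0,0],
    [0,-17.1,20.4,17,0,0,0],
    [0,-17.1,20.4,17,0,0,0]
  ]
}}

```text
clock: 23.0
ee_pos: [431.7, -98.8, 192.0]
tcp_rot: [0.711, 0.703, 0.0, 0.001]
contact_force: [-0.2, -0.3, -0.1]
finger_gap: 0.998
grip_force: 0.0
```

```bash
python3 - <<'E'
from m import *
s=env.get_state();print(s["ee_pos"])
for n in ["top","scene","wrist"]:
    c,K,d,W=grab(n); h,s,v=cv2.split(hsv(c))
    for nm,m,z in [("or",(h>8)&(h<20)&(s>180)&(v>110),48),("pink",(h>145)&(h<179)&(s>25)&(s<170)&(v>80),16)]:
      for b in blobs(m,200):
        p=cast(b[:,0],z,K,d,W)[:,:2].astype(np.float32); print(n,nm,np.round(cv2.minEnclosingCircle(b)[0]),cv2.minEnclosingCircle(p),[np.round(q,1) for q in cv2.minAreaRect(p)])
    save(n+"5.png",c)
E
```

```text
[431.74985897 -98.80787849 192.00950595]
top or [315. 329.] ((403.2367248535156, 12.850168228149414), 27.67262077331543) [array([403.5,  13.5]), array([40.7, 40.3]), np.float64(1.9)]
top or [498. 208.] ((603.9634399414062, -301.563232421875), 41.061927795410156) [array([ 603.5, -301.4]), array([59.8, 60.4]), np.float64(0.3)]
scene or [231. 344.] ((603.0496826171875, -301.8022766113281), 40.99074172973633) [array([ 603.6, -301.9]), array([60.4, 61.2]), np.float64(89.2)]
scene or [273. 194.] ((415.18402099609375, 2.363741874694824), 29.71671485900879) [array([414.9,   3.6]), array([45.3, 41.5]), np.float64(1.1)]
scene pink [246. 235.] ((429.7580871582031, -97.87635040283203), 25.76624870300293) [array([429. , -97.1]), array([49.1, 48.4]), np.float64(40.5)]
wrist or [448. 392.] ((574.6077880859375, -286.07818603515625), 32.65332794189453) [array([ 567.7, -290.1]), array([28.5, 65.3]), np.float64(30.1)]
wrist or [284. 107.] ((402.18359375, 11.818022727966309), 28.164392471313477) [array([402.3,  11.6]), array([41.5, 42.1]), np.float64(1.2)]
wrist or [196.   2.] ((331.39129638671875, 98.58060455322266), 29.818830490112305) [array([330.9,  85.1]), array([26.9, 59.6]), np.float64(88.0)]
wrist pink [321. 220.] ((434.355224609375, -95.6610107421875), 23.549423217773438) [array([437.1, -94.4]), array([40.3, 35.8]), np.float64(89.4)]
```

View pics/wrist5.png

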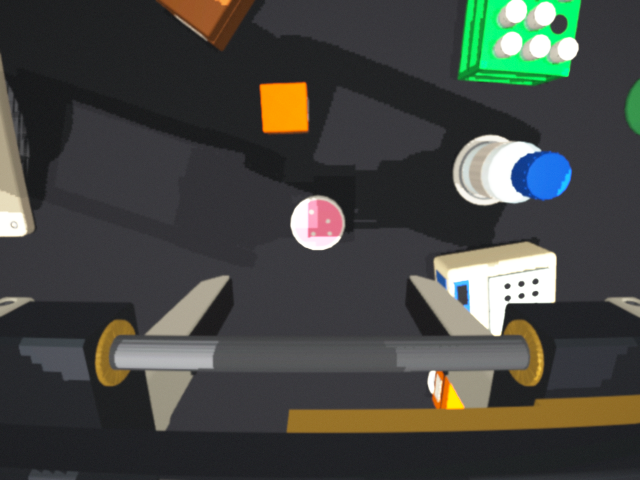

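View pics/top5.png

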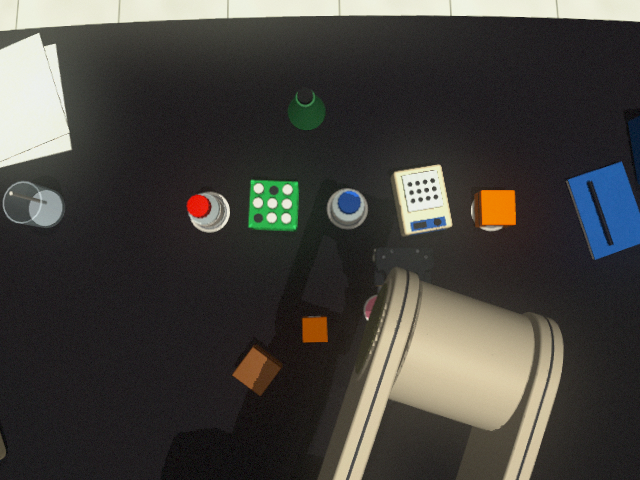

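The box is centred on the right pad (603.5,-301.6). The dish sits between the open fingers (318,222 in the wrist view), with clear space around it.

Call:
{"api": "move_arm", "payload": {
  "steps": [
    [0,-0.05,0.05,-5,0,0,0],
    [0,-0.05,0.05,-10,0,0,0],
    [0,-0.05,0.05,-14,0,0,0],
    [0,-0.05,0.05,-17,0,0,0],
    [0,-0.05,0.05,-18.4,0,0,0],
    [0,-0.05,0.05,-18.8,0,0,0],
    [0,-0.05,0.05,-18.8,0,0,0],
    [0.55,-0.05,0.05,-18.8,0,0,0],
    [0.55,-0.05,0.05,-18.8,0,0,0],
    [0.55,-0.05,0.05,-18.8,0,0,0],
    [0.55,-0.05,0.05,-18.8,0,0,0],
    [0.55,-0.05,0.05,-18.8,0,0,0],
    [0.55,-0.05,0.05,-18.8,0,0,0],
    [0.55,-0.05,0.05,-18.8,0,0,0]
  ],
  "grip_force": 10
}}

```text
clock: 24.9
ee_pos: [430.7, -97.7, 3.8]
tcp_rot: [0.711, 0.703, 0.0, 0.0]
contact_force: [-0.1, -0.0, 3.5]
finger_gap: 0.602
grip_force: 10.0
```

Call:
{"api": "move_arm", "payload": {
  "steps": [
    [0.55,0,0,2,0,0,0],
    [0.55,0,0,6,0,0,0],
    [0.55,0,0,11,0,0,0],
    [0.55,0,0,15,0,0,0],
    [0.55,1,-1.2,16,0,0,0],
    [0.55,3.5,-4.1,16,0,0,0],
    [0.55,6.5,-7.7,16,0,0,0],
    [0.55,9.5,-11.2,16,0,0,0],
    [0.55,12.5,-14.8,16,0,0,0],
    [0.55,15,-17.8,16,0,0,0],
    [0.55,16.7,-19.7,16,0,0,0],
    [0.55,17.2,-20.4,15,0,0,0],
    [0.55,17.2,-20.4,12,0,0,0],
    [0.55,17.2,-20.4,9,0,0,0],
    [0.55,17.2,-20.4,6.5,0,0,0],
    [0.55,17.2,-20.4,5.8,0,0,0],
    [0.55,17.2,-20.4,5.8,0,0,0],
    [0.55,17.2,-20.4,5.8,0,0,0]
  ]
}}

```text
clock: 27.15
ee_pos: [603.4, -302.0, 63.2]
tcp_rot: [0.711, 0.703, 0.0, 0.001]
contact_force: [0.5, -0.9, 0.2]
finger_gap: 0.604
grip_force: 10.0
```

```bash
python3 - <<'E'
from m import *
print(env.get_state()["ee_pos"])
c,K,d,W=grab("scene"); save("s6.png",cv2.resize(c[280:400,150:310],(640,480)))
E
```

```text
[ 603.3883636  -302.02161563   63.23726215]
```

View pics/s6.png

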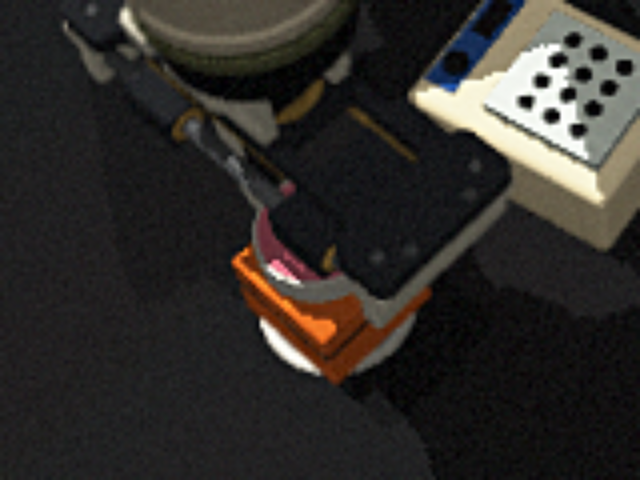

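The dish is held level just above the box. Next I'll lower it, release, back up and retreat.

Call:
{"api": "move_arm", "payload": {
  "steps": [
    [0.55,0,0,-0.6,0,0,0],
    [0.55,0,0,-0.9,0,0,0],
    [0.55,0,0,-1.1,0,0,0],
    [0.55,0,0,-1.1,0,0,0],
    [0.55,0,0,-1.1,0,0,0]
  ]
}}

```text
clock: 27.82
ee_pos: [602.5, -301.7, 51.6]
tcp_rot: [0.711, 0.703, -0.0, -0.0]
contact_force: [-4.4, 2.3, 7.8]
finger_gap: 0.6
grip_force: 10.0
```

Call:
{"api": "move_arm", "payload": {
  "steps": [
    [0.35,0,0,0,0,0,0],
    [0.15,0,0,0,0,0,0],
    [0,0,0,0,0,0,0],
    [0,0,0,0,0,0,0],
    [0,0,0,3,0,0,0],
    [0,0,0,8,0,0,0],
    [0,0,0,15,0,0,0],
    [0,-20,0,15,0,0,0],
    [0,-22,-10,15,0,0,0],
    [0,-22,-18,15,0,0,0],
    [0,-22,-18,15,0,0,0],
    [0,-22,-18,15,0,0,0],
    [0,-22,-18,15,0,0,0],
    [0,-22,-18,15,0,0,0]
  ]
}}

```text
clock: 29.58
ee_pos: [382.7, -481.4, 200.4]
tcp_rot: [0.711, 0.703, 0.0, -0.0]
contact_force: [0.3, 0.4, 0.3]
finger_gap: 0.998
grip_force: 0.0
```

```bash
python3 - <<'E'
from m import *
print(env.get_state()["ee_pos"])
for n in ["top","scene"]:
    c,K,d,W=grab(n); h,s,v=cv2.split(hsv(c)); save(n+"7.png",c)
    for nm,m,z in [("blue",(h>95)&(h<125)&(s>140)&(v>90),103),("red",((h<5)|(h>175))&(s>180)&(v>90),103),("or",(h>8)&(h<20)&(s>180)&(v>110),48),("pink",(h>145)&(h<179)&(s>25)&(s<170)&(v>80),64)]:
      for b in blobs(m,200):
        p=cast(b[:,0],z,K,d,W)[:,:2].astype(np.float32); print(n,nm,np.round(cv2.minEnclosingCircle(b)[0]),cv2.minEnclosingCircle(p))
E
```

```text
[ 382.70104788 -481.36935763  200.43515749]
top blue [349. 202.] ((608.3135375976562, -44.51838684082031), 18.03883934020996)
top blue [608. 209.] ((592.6962280273438, -471.6799621582031), 84.53903198242188)
top red [198. 206.] ((606.555908203125, 195.5295867919922), 19.66893196105957)
top or [314. 329.] ((404.0369873046875, 13.602885246276855), 27.649276733398438)
top pink [501. 206.] ((603.5313110351562, -302.2093811035156), 25.213773727416992)
scene blue [138. 441.] ((640.8951416015625, -519.4967041015625), 83.3736572265625)
scene blue [328. 239.] ((609.4403686523438, -46.054500579833984), 19.28517723083496)
scene blue [472.  69.] ((533.4761962890625, 621.0675048828125), 66.38114929199219)
scene or [273. 194.] ((413.3966979980469, 2.707137107849121), 28.1396541595459)
scene pink [230. 340.] ((602.2134399414062, -301.8477478027344), 25.35615348815918)
```

View pics/top7.png

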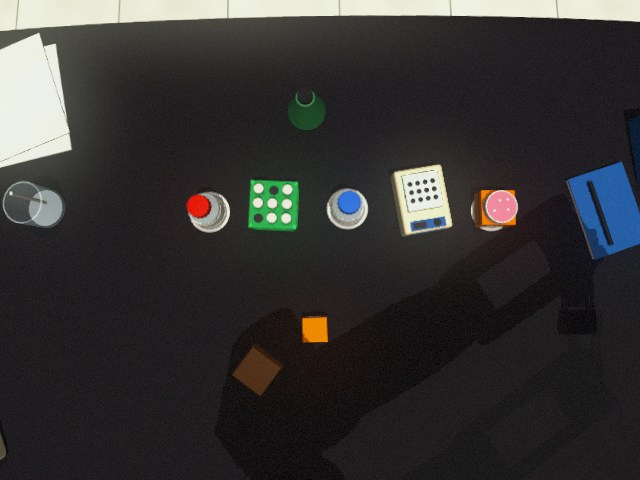

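View pics/scene7.png

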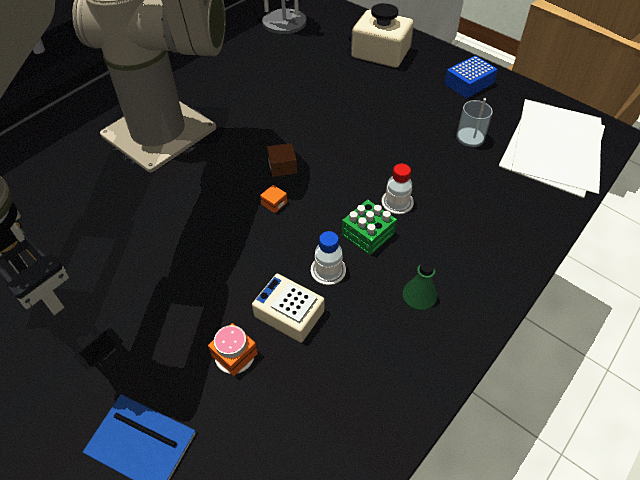

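Both views show red on the left pad (209,211), blue on the middle pad (348,207), and the box with the dish on top on the right pad (498,207). All are upright and centred within about 2 mm, and the flask (306,110) hasn't moved.

```bash
python3 -c "
from workcell import env
print(env.finish_job())"
```

```text
the job is handed in; nothing more can be done
None
```

The job is handed in: blue bottle on the middle pad, red on the left pad, orange box on the right pad with the petri dish on top, each within about 2 mm of centre by the cameras, and the flask untouched.

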